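# Lock a relay plate onto its keyhole screws

## Robot

A 7-joint arm with a two-finger parallel gripper is mounted at the origin on the work surface. World frame = base frame: x ahead of the robot, y to its left, z up, the work surface at z = 0. Lengths are in m, angles in rad, forces in N, time in s.
With the tool pointing down it reaches from about 0.4 to 0.85 m from the base axis. Payload 10.4 kg.
Tool frame: the origin (TCP) lies on the centre line of the jaws, within the pads' length; the fingertips stand 14 mm ahead of it and the grasp point (between the pads) lies 5 mm behind it (manip.tip_reach is the distance from the TCP to the fingertips, in m); z points along the fingers, y is the line along which they close (so a half turn about z gives the same grasp; the last joint's range is limited). The gripper opens to 85 mm and grips with 20 to 120 N. Pads are 22 mm wide; open, the fingers measure 114 mm over their backs; the gripper's body (76 mm by 85 mm) begins 54 mm behind the grasp point. The pads swing forward as they close: fully open they stand 13 mm farther back than shut.
Start: joints at [-1.245, 0.332, -0.065, 1.46, 0.022, 1.35, -0.088], TCP at [0.214, 0.587, 0.245] pointing down, gripper open.
Joint ranges: [-2.6, 2.6], [-0.5, 2.12], [-1.47, 1.34], [0.16, 2.42], [-1.27, 4.41], [0.06, 2.06], [-2.6, 2.6]. Speed limits (rad/s): [2.22, 2.22, 2.79, 2.79, 3.14, 3.14, 3.14].

## Interface

Orientations are given as a unit quaternion [x, y, z, w].
In Python, from workcell import manip gives the robot as it stands.
- The arm moves only by the shell command python3 -m pendant 'ROWS' [FORCE]. ROWS is JSON, a list of rows, each a list of 7 numbers: the shift along the tool's x, y, z in units of 50 mm (1.0 is 50 mm), then the turn, a rotation vector about the tool's x, y, z in units of 8 degrees (1.0 is 8 degrees), then the opening, from -1 (shut) to 1 (fully open), so that 0 is half open. In form: [[dx, dy, dz, ax, ay, az, jaw], ...]. A call has exactly 10 rows; each row is the pose to reach, as a shift and turn from the pose commanded when the call began, along the tool's axes at that moment; what a row does not reach only later rows make up. A row lasts 1/8 s, in which the tool goes at most 62.5 mm and 10.7 degrees, less where a joint would pass 70% of its speed; a pose out of reach is approached as far as the arm can. A call with a gripper value outside its range is refused whole. The fingers move at their own pace and stop on an object; FORCE is the grip in N (left out, the last holds). Time passes only in rows, so rows that repeat a pose let the fingers close, or fill a call up. It gives the time, the measured TCP pose, the force, the opening and the grip force at its end, in the units of the state.
- manip.get_obs(): the state, without advancing time (a new reading comes with each control period).
- manip.camera(name): name is "side" or "top" or "wrist"; returns (picture, depth): 420x560x3 uint8, red, green, blue; 420x560 float32, m along the optical axis (not along the pixel's ray), 0 where there is no reading.
- manip.get_calibration(name): a dict with "fx", "fy", "cx", "cy" (pixels), "D" ([k1, k2, p1, p2, k3] as OpenCV has them; the pictures are not rectified), "xyz" and "orientation" of the camera in the world. Camera axes: x right, y up, looking along -z (the intrinsics and any distortion apply to the point x, -y, -z); pixel columns grow to the right and rows downward; lengths in m; the calibration is good to about 2 mm. A picture is of the moment at which its call begins: read the wrist's pose just before it. get_calibration takes no time and is no camera call; for the wrist camera it gives the pose at the moment of the call.
- manip.hand_in(): hands the job in; it is judged then, once.
Trained networks look in the newest picture that a camera, given by its name, has taken for a name from the list of things; names that differ only in an ending like _2 or _b are one class to them, and where a whole thing is asked for, a point or a joint stands for the part that bears it (a point fixed in the world has none). Each returns a list of dicts, best first, with "p" (0 to 1); they miss things now and then, are a little off and sometimes report something else, mostly with a low value. They report only what shows in the picture. A call takes as long as a camera call. They do not tell look-alikes from the thing itself.
- manip.find_in(thing, camera): "box" ([left, top, right, bottom] in pixels, round what is visible of it).
- manip.trace(thing, camera): "pixels" (420x560 bool, what is visible of it) and "box" ([left, top, right, bottom] in pixels, round what is visible of it).
- manip.tip_of(thing, camera): "pixel" ([column, row] in pixels: a listed point, or the origin of a listed thing).
The state is a dict: "clock": time; "joint_pos": joint angles; "joint_velocities": joint speeds; "tau": joint torques, N m; "position": TCP position; "ee_rot": TCP orientation; "ft_force": force on the tool from outside, world axes, zero at the start; "torque": the same for the moment, N m; "grip_width": opening from 0.0 (shut) to 1.0 (fully open); "grasp_force": force on a finger pad.
Only numpy, scipy, OpenCV 4.12 (cv2) and the standard library are available. Lean on these libraries where they do the work, as an engineer would, in place of code of your own. Each camera call takes 0.05 s, during which the arm holds its last target. There are 200 camera calls.

## Task

Pick up the aluminium plate with the blue relay box, lower it gently over the two brass screw heads on the back panel, yellow stripe at the panel's yellow-striped end, and slide it towards that end until it stops and the red spring catch pops up behind it. Do not force it: feel for the screws, whose rail is clamped a little off centre along its length. Leave the plate locked and let go, without disturbing the solder reel, screwdriver or jar.

Things in the scene. Friction and masses are not known exactly. Their poses are not given: they have to be found in the camera images.
- plate: loose aluminium keyhole plate, 170 (x) x 80 (y) x 4 mm, about 0.3 to 0.55 kg, with a blue relay box standing centred on it. Origin at the centre of the plate's underside, z up; +x towards the end with the yellow stripe, which must point the same way as the panel's +x.
- grip (a point): centre of the blue relay box, 34 mm above the plate's underside, plate's axes. The box is 44 mm along x, 40 mm along y, from 4 to 54 mm above the underside; grasp it from above across its 40 mm width (closing along y).
- opening (a point): centre of the front keyhole's wide opening, on the underside, at plate x = +64 mm, y = 0; the rear one is at x = -36 mm. Openings are 17 x 17 mm with cut corners: 1.5 mm of room all round a screw head. From each a slot 9 mm wide runs towards -x; the slots' closed ends are at plate x = +47 and -53 mm.
- panel: fixed grey control-box back panel lying on the bench, 280 (x) x 190 (y) x 8 mm; origin at the centre of its underside, +x towards its yellow-striped end. Along y = 0 lies a dark steel rail with two brass screws. A grey terminal strip stands at y = -66 to -88 mm, x = -95 to +75 mm, up to 40 mm above the origin; a loose reel stands on the other side.
- screws (a point): nominal point midway between the two screws, on top of their heads (21.5 mm above the panel's underside, 9.5 mm above the rail), panel's axes. The screws stand 50 mm either side of it along x; heads 14 mm across and 4 mm thick, shanks 6 mm thick and 5.5 mm long. The rail with screws and catch is clamped up to 14 mm either way along x from here; that offset is not measured.
- seat (a point): point on top of the 44 mm wide rail, 12 mm above the panel's underside, panel's axes: where the origin of the locked plate would lie with the rail at nominal; truly up to 14 mm off along x. The openings are over the heads when the plate's origin is 14 mm to -x of the true locked place; lowered there it rests on the rail, then slides 14 mm to +x until the slots stop it. More than 40 N would bend the screws.
- catch (a joint): red spring catch, 8 x 22 mm, at x = -90 mm from the middle of the screws: 0 when up (6.8 mm above the rail), 0.0068 m when pressed flush. The lowered plate holds it down with its rear part (1 to 2.5 N, so push down lightly while sliding); it springs up behind the plate's rear edge within the last 1.2 mm before the stop.
- reel: bystander: small solder reel, 38 mm across, 28 mm high, loose, standing on the panel near its +x, +y corner; origin at the centre of its underside
- driver: bystander: orange screwdriver, 180 mm long, lying along x on the bench between the plate and the panel; origin under its middle
- tin: bystander: jar with black cap, 60 mm across, 60 mm high, standing on the bench beyond the screwdriver; origin at the centre of its underside
Mind the look-alikes: they are no part of the job. Of the things that look like the plate, take the one that is farthest to the robot's right at the start.

How it is judged:
By the outcome, as a careful person would: the job done as asked, in the order asked, and still so for the second after the job is handed in, with the robot touching nothing.
It also fails if it takes over 58 s, if anything falls off the work surface, if the arm or the gripper's body presses on something with over 40 N, if the wrist force passes 120 N, or if a joint passes its speed limit or range.

## Working session

There is one attempt and no reset: what is moved stays moved. The work goes in short steps, Python scripts to look and compute and a shell command to move; the robot and the scene stay as the last step left them, time stands still between calls to the robot, and variables do not carry over. Pictures are saved under pics/ and viewed, at most 10 in all, crops included, and the job is handed in when it is done.

```bash
mkdir -p pics; ls; cat > h.py <<'E'
import numpy as np, cv2
from scipy.spatial.transform import Rotation as R
from workcell import manip
def ray(c,px):
    K=np.array([[c['fx'],0,c['cx']],[0,c['fy'],c['cy']],[0,0,1]])
    u=cv2.undistortPoints(np.array(px,float).reshape(-1,1,2),K,np.array(c['D'],float)).reshape(-1,2)
    return np.c_[u[:,0],-u[:,1],-np.ones(len(u))]
def world(c,px,depth):
    return np.array(c['xyz'])+R.from_quat(c['orientation']).apply(ray(c,px)*np.atleast_1d(depth)[:,None])
def onplane(c,px,z):
    d=R.from_quat(c['orientation']).apply(ray(c,px)); o=np.array(c['xyz'])
    return o+d*((z-o[2])/d[:,2])[:,None]
def save(n,im): cv2.imwrite('pics/'+n,cv2.cvtColor(im,cv2.COLOR_RGB2BGR))
E
python3 - <<'E'
from h import *
o=manip.get_obs(); print({k:np.round(v,3) for k,v in o.items()}, manip.tip_reach)
for n in ('top','side'):
    im,d=manip.camera(n); save(n+'0.png',im); c=manip.get_calibration(n); print(n,c)
    np.savez(n+'0.npz',im=im,d=d)
    for t in ('plate','panel','catch'):
        for r in manip.find_in(t,n): print(t,r['p'],np.round(r['box']))
    for t in ('plate','grip','opening','panel','screws','seat','reel','driver','tin'):
        for r in manip.tip_of(t,n):print(t,r['p'],np.round(r['pixel'],1))
E
```

```text
pics
{'clock': np.float64(0.0), 'joint_pos': array([-1.245,  0.333, -0.065,  1.461,  0.022,  1.35 , -0.088]), 'joint_velocities': array([-0.001, -0.   ,  0.002, -0.001,  0.002,  0.001, -0.001]), 'tau': array([ 0.0000e+00, -6.2543e+01,  4.9000e-02, -3.9162e+01,  1.6000e-02,
        9.0000e-03, -0.0000e+00]), 'position': array([0.213, 0.587, 0.245]), 'ee_rot': array([ 0.173,  0.985, -0.001, -0.   ]), 'ft_force': array([ 0.047,  0.035, -0.124]), 'torque': array([-0.031,  0.011, -0.052]), 'grasp_force': np.float64(0.0), 'grip_width': np.float64(0.998)} 0.014
top {'fx': 380.9960881617623, 'fy': 380.9960881617623, 'cx': 280.23079091836, 'cy': 210.27992372203997, 'D': array([0.01252457, 0.        , 0.        , 0.        , 0.        ]), 'xyz': array([0.52519335, 0.01996865, 0.71017667]), 'orientation': array([ 0.01441301, -0.02146901, -0.69621226,  0.71737008])}
plate 0.96 [383. 196. 436. 287.]
plate 0.96 [169.  34. 266. 106.]
plate 0.87 [299. 307. 402. 377.]
plate 0.58 [322.  47. 421. 119.]
panel 0.73 [109. 136. 260. 315.]
catch 0.45 [162. 267. 171. 278.]
catch 0.36 [107. 139. 260. 316.]
pl
[... 809 characters left out ...]
1])}
plate 0.8 [117. 280. 187. 374.]
plate 0.74 [407. 236. 458. 320.]
plate 0.73 [336. 141. 422. 196.]
plate 0.71 [220. 322. 337. 400.]
panel 0.68 [165. 139. 310. 212.]
catch 0.47 [193. 165. 201. 168.]
plate 0.79 [276.8 362.5]
plate 0.74 [153.6 328.2]
plate 0.64 [374.7 168.6]
plate 0.6 [430.3 274.1]
plate 0.31 [240.3 168.3]
grip 0.89 [431.8 268.4]
grip 0.88 [380.5 156.7]
grip 0.77 [147.6 311.1]
grip 0.61 [277.4 349.8]
opening 0.93 [398.9 180.5]
opening 0.76 [317.3 347.5]
opening 0.75 [432.8 307.7]
opening 0.65 [146.1 361. ]
panel 0.19 [353.2 219.6]
screws 0.91 [240.4 167.9]
seat 0.63 [237.3 169.3]
reel 0.86 [275.6 149.5]
driver 0.96 [245.1 247.8]
tin 0.88 [352.6 221. ]
tin 0.35 [239.9 169. ]
```

View pics/top0.png

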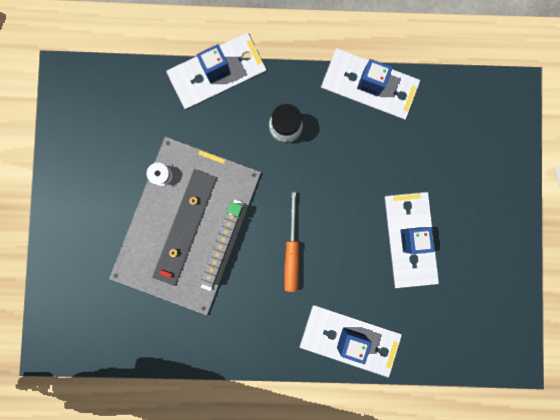

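```bash
python3 - <<'E'
from h import *
c=manip.get_calibration('top');s=manip.get_calibration('side')
d=np.load('top0.npz')['d']
for n,p,z in [('grip',(418.2,238.1),.034),('grip',(354.4,347.8),.034),('grip',(214.8,60.5),.034),('grip',(373.4,77),.034),('open',(407.7,203.1),0.003),('plate',(408.4,240.2),0),('open',(382,351.8),.003),('panel',(185.6,226.2),.01),('screws',(183.3,224.2),.0215),('seat',(185,224),.012),('reel',(159.8,176.1),.008),('catch',(166.5,272.5),.018),('driver',(292,242),0.0),('tin',(285,128),0)]:
    print(n,np.round(onplane(c,p,z)[0],3))
print('side')
for n,p,z in [('grip',(277.4,349.8),.034),('grip',(147.6,311),.034),('open',(317.3,347.5),.004),('open',(146,361),.004),('screws',(240.4,167.9),.0215),('seat',(237.3,169.3),.012),('catch',(197,166.5),.018)]:
    print(n,np.round(onplane(s,p,z)[0],3))
E
```

```text
grip [ 0.518 -0.232  0.034]
grip [ 0.323 -0.123  0.034]
grip [0.827 0.14  0.034]
grip [ 0.806 -0.148  0.034]
open [ 0.582 -0.224  0.003]
plate [ 0.513 -0.227  0.   ]
open [ 0.308 -0.18   0.003]
panel [0.526 0.186 0.01 ]
screws [0.53  0.187 0.021]
seat [0.53  0.187 0.012]
reel [0.617 0.237 0.008]
catch [0.442 0.214 0.018]
driver [ 0.503 -0.01   0.   ]
tin [0.717 0.009 0.   ]
side
grip [ 0.513 -0.229  0.034]
grip [ 0.327 -0.118  0.034]
open [ 0.578 -0.227  0.004]
open [ 0.313 -0.188  0.004]
screws [0.533 0.182 0.021]
seat [0.527 0.189 0.012]
catch [0.446 0.212 0.018]
```

The top view shows the rightmost plate at about (411,240), with its stripe up at (407,197). The panel is at (185,226), with its stripe at (211,157), brass screws at (193,200) and (173,252), and the catch at (166,273). Next I'll fit the yaws and plan the moves.

```bash
cat >> h.py <<'E'
def fit(c,d,mask,lo,hi):
    """centre, yaw of long side of points of mask with height lo..hi"""
    v,u=np.nonzero(mask&(d>0)); w=world(c,np.c_[u,v],d[v,u]); w=w[(w[:,2]>lo)&(w[:,2]<hi)]
    r=cv2.minAreaRect(w[:,:2].astype(np.float32)*1000); b=cv2.boxPoints(r); e=[b[1]-b[0],b[2]-b[1]]
    l=max(e,key=np.linalg.norm); l=l*(np.sign(l[0]) or 1)
    return np.array(r[0]),np.array(r[1]),np.degrees(np.arctan2(l[1],l[0])),np.median(w[:,2])
def delta(pos,yaw):
    """row (shift 50mm, turn 8deg) to bring TCP to pos with tool down, tool y along +-(plate y at yaw deg)"""
    o=manip.get_obs(); q=R.from_quat(o['ee_rot']); best=None
    for k in (0,180):
        t=R.from_euler('z',yaw+k,degrees=True)*R.from_euler('x',180,degrees=True)
        rv=np.degrees((q.inv()*t).as_rotvec())
        if best is None or np.linalg.norm(rv)<np.linalg.norm(best): best=rv
    s=q.inv().apply(np.array(pos)-o['position'])
    return np.round(np.r_[s/.05,best/8],3)
E
python3 - <<'E'
from h import *
from h import fit
for n in ('top','side'):
    f=np.load(n+'0.npz');c=manip.get_calibration(n);manip.camera(n)
    sel={'top':(411,240),'side':(277,360)}[n]
    for r in manip.trace('plate',n):
        b=r['box']
        if b[0]<sel[0]<b[2] and b[1]<sel[1]<b[3]: print(n,'plate',r['p'],fit(c,f['d'],r['pixels'],.0,.009)); break
    r=manip.trace('panel',n)
    if r:print(n,'panel',r[0]['p'],fit(c,f['d'],r[0]['pixels'],.003,.013))
    hsv=cv2.cvtColor(f['im'],cv2.COLOR_RGB2HSV)
    m=cv2.inRange(hsv,(12,110,90),(28,255,255))
    k,l,st,ce=cv2.connectedComponentsWithStats(m)
    for i in range(1,k):
        if 8<st[i,4]<400: print('brass?',st[i],np.round(ce[i],1),np.round(onplane(c,ce[i],.0215)[0],4))
print(delta((0.50,0.30,0.30),-18),delta((0.50,-0.23,0.25),4))
w=manip.get_calibration('wrist');print(w['xyz'],R.from_quat(w['orientation']).as_matrix().round(2),w['fx'])
E
```

```text
top plate 0.62 (array([ 514.06201172, -231.2906189 ]), array([170.23908997,  81.86940765]), np.float32(7.744302), np.float64(0.003955365834804603))
top panel 0.76 (array([529.30236816, 186.58007812]), array([192.16545105, 280.59628296]), np.float32(-18.981333), np.float64(0.00831695135568955))
brass? [247  41  14  23  99] [253.9  51.8] [0.8512 0.0709 0.0215]
brass? [404  86  12  25 102] [409.6  98.2] [ 0.7738 -0.2181  0.0215]
brass? [199 151  26  12 101] [211.3 156.8] [0.6538 0.1417 0.0215]
brass? [394 194  26   7  98] [406.4 197. ] [ 0.5914 -0.2149  0.0215]
brass? [190 197   7   8  41] [193.1 200.4] [0.5733 0.1715 0.0215]
brass? [285 242   9  49 330] [289.5 266. ] [ 0.4605 -0.0059  0.0215]
brass? [169 249   8   8  46] [173.  252.4] [0.4789 0.2035 0.0215]
brass? [386 342  12  26 120] [391.8 354.4] [ 0.3101 -0.1922  0.0215]
side plate 0.91 (array([ 515.35736084, -228.12695312]), array([169.02656555,  85.01771545]), np.float32(7.3964157), np.float64(0.003094904034111501))
side panel 0.65 (array([529.36761475, 186.67645264]), array([195.11260986, 280.44454956]), np.float32(-18.667889), 
[... 9349 characters left out ...]
 [ 0.136  -0.2277  0.0215]
brass? [ 48 400   7   5  10] [ 50.7 402.1] [ 0.169  -0.2341  0.0215]
brass? [  0 404   5   7  10] [  2.1 407.2] [ 0.0907 -0.2305  0.0215]
brass? [ 21 405  10   7  18] [ 25.1 408.9] [ 0.1287 -0.2385  0.0215]
brass? [ 45 410   5   5   9] [ 46.8 411.9] [ 0.1631 -0.2483  0.0215]
brass? [  1 413   9   3  14] [  5.  413.8] [ 0.0961 -0.2416  0.0215]
brass? [ 33 412   7   7  11] [ 35.5 415.6] [ 0.1455 -0.2513  0.0215]
[-7.347e+00 -3.444e+00 -1.094e+00  1.000e-03  0.000e+00 -2.480e-01] [-1.0970e+01 -1.3406e+01 -9.5000e-02  1.0000e-03  0.0000e+00 -2.9980e+00]
[0.14745198 0.61220492 0.37334449] [[ 0.34 -0.9  -0.26]
 [ 0.94  0.33  0.1 ]
 [-0.   -0.28  0.96]] 343.89899351683357
```

```bash
python3 - <<'E'
from h import *
print(delta((0.50,0.197,0.25),-18.9))
E
```

```text
[-8.051e+00 -5.380e+00 -9.400e-02  1.000e-03  0.000e+00 -1.360e-01]
```

```bash
python3 -m pendant '[[-1,-0.67,0,0,0,-0.14,1],[-2,-1.34,0,0,0,-0.14,1],[-3,-2,0,0,0,-0.14,1],[-4,-2.67,-0.05,0,0,-0.14,1],[-5,-3.34,-0.1,0,0,-0.14,1],[-6,-4,-0.1,0,0,-0.14,1],[-7,-4.7,-0.1,0,0,-0.14,1],[-8.05,-5.38,-0.1,0,0,-0.14,1],[-8.05,-5.38,-0.1,0,0,-0.14,1],[-8.05,-5.38,-0.1,0,0,-0.14,1]]'
cat > brass.py <<'E'
from h import *
o=manip.get_obs(); c=manip.get_calibration('wrist'); im,d=manip.camera('wrist'); save('w1.png',im)
q=R.from_quat(o['ee_rot'])
hsv=cv2.cvtColor(im,cv2.COLOR_RGB2HSV); m=cv2.inRange(hsv,(12,110,90),(28,255,255))
k,l,st,ce=cv2.connectedComponentsWithStats(m)
for i in range(1,k):
    if st[i,4]>40:
        w=onplane(c,ce[i],.0215)[0]
        if abs(w[0]-.52)<.1 and abs(w[1]-.19)<.08: print(st[i],np.round(ce[i],1),w.round(4),'tool',q.inv().apply(w-o['position']).round(4))
print(o['position'],o['ee_rot'],o['clock'])
for t in ('screws','catch','panel'): print(t,[(r['p'],np.round(r['pixel'],1)) for r in manip.tip_of(t,'wrist')] if t!='catch' else [(r['p'],np.round(r['box'])) for r in manip.find_in(t,'wrist')])
print(delta((0.514-.027,-.2305+.010,.25),7.6))
E
python3 brass.py
```

```text
clock: 2.85
position: [0.4997, 0.1973, 0.2503]
ee_rot: [0.164, 0.986, 0.0, -0.0]
ft_force: [0.1, 1.5, 0.1]
grip_width: 1.002
grasp_force: 0.0
[275 151  13  14 128] [281.  157.3] [0.4791 0.2045 0.0215] tool [2.180e-02 1.000e-04 2.288e-01]
[276 241  12  12 104] [281.5 246.5] [0.5734 0.1728 0.0215] tool [-0.0777  0.0005  0.2288]
[0.4997413  0.19734737 0.25028982] [ 1.63932441e-01  9.86471534e-01  2.03458107e-04 -1.61696208e-04] 2.85
screws [(0.71, array([278.4, 209.4]))]
catch [(0.56, array([270., 116., 290., 122.]))]
panel [(0.74, array([279.8, 201.2]))]
[-2.457e+00 -8.011e+00  3.000e-03  2.000e-03 -1.000e-03 -3.292e+00]
```

View pics/w1.png

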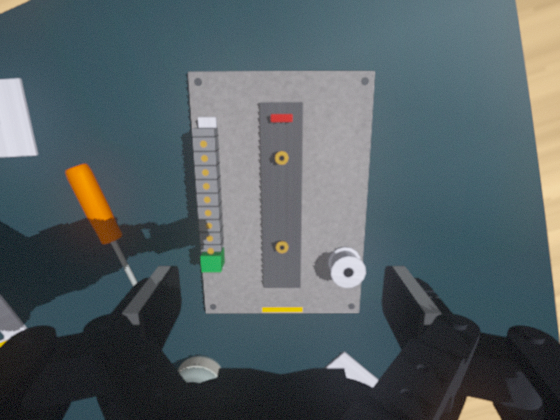

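The wrist view shows the screws at (281,157) and (281.5,246.5), the catch at (280,118) and the stripe at (282,310). The rail lies straight in the tool frame. I'm moving to the same view over the plate.

```bash
python3 -m pendant '[[-0.3,-1,0,0,0,-0.5,1],[-0.6,-2,0,0,0,-1,1],[-0.9,-3,0,0,0,-1.5,1],[-1.2,-4,0,0,0,-2,1],[-1.5,-5,0,0,0,-2.5,1],[-1.8,-6,0,0,0,-3,1],[-2.15,-7,0,0,0,-3.29,1],[-2.46,-8,0,0,0,-3.29,1],[-2.46,-8,0,0,0,-3.29,1],[-2.46,-8,0,0,0,-3.29,1]]'
cat > plate.py <<'E'
from h import *
o=manip.get_obs(); c=manip.get_calibration('wrist'); im,d=manip.camera('wrist'); save('w2.png',im)
q=R.from_quat(o['ee_rot'])
f=lambda w:(q.inv().apply(w-o['position'])*1000).round(1)
for r in manip.trace('plate','wrist')[:3]: print(r['p'],np.round(r['box']),fit(c,d,r['pixels'],-.004,.01))
for t,z in (('grip',.034),('opening',.0)):
    for r in manip.tip_of(t,'wrist'): w=onplane(c,r['pixel'],z)[0]; print(t,r['p'],np.round(r['pixel'],1),w.round(4),f(w))
hsv=cv2.cvtColor(im,cv2.COLOR_RGB2HSV); m=cv2.inRange(hsv,(12,110,90),(30,255,255))
k,l,st,ce=cv2.connectedComponentsWithStats(m)
for i in range(1,k):
    if st[i,4]>150: w=onplane(c,ce[i],.004)[0]; print('yellow',st[i],w.round(4),f(w))
print(o['position'],o['ee_rot'],o['clock'])
E
python3 plate.py
```

```text
clock: 4.3
position: [0.4873, -0.2202, 0.2501]
ee_rot: [-0.066, 0.998, 0.0, -0.0]
ft_force: [0.0, 0.2, -0.4]
grip_width: 1.001
grasp_force: 0.0
0.81 [231. 122. 311. 267.] (array([ 515.46850586, -229.91815186]), array([169.24986267,  81.35503387]), np.float32(7.2268715), np.float64(0.0033337955447973466))
0.72 [304.   0. 492. 107.] (array([ 327.28222656, -121.12081146]), array([171.06825256,  82.50899506]), np.float32(73.94647), np.float64(0.003277019343987747))
0.67 [475. 413. 501. 420.] (array([793.10992432, 116.13692474]), array([11.27819824, 33.34061432]), np.float32(-79.40767), np.float64(0.0023424654988801197))
grip 0.95 [266.7 205.2] [ 0.5152 -0.2318  0.034 ] [-26.2 -15.2 216.1]
grip 0.63 [410.  25.] [ 0.3288 -0.1226  0.034 ] [144.3 117.4 216.2]
opening 0.73 [344.3   3.8] [ 0.3103 -0.1808  0.    ] [170.3  62.1 250.2]
opening 0.64 [269.2 249.7] [ 0.579  -0.2226  0.    ] [-90.6 -14.5 250.1]
yellow [316   0  16  22 177] [ 0.3194 -0.2009  0.004 ] [163.9  41.  246.2]
yellow [ 456  138   44   83 1851] [ 0.4626 -0.0029  0.004 ] [ -4.  218.5 246.3]
yellow [249 260  41   7 246] [ 0.5936 -0.2207  0.004 ] [-105.4  -14.6  246.1]
[ 0.48729951 -0.22021259  0.25014139] [-6.56150131e-02  9.97844973e-01  2.75485409e-04 -6.73010553e-05] 4.3
```

View pics/w2.png

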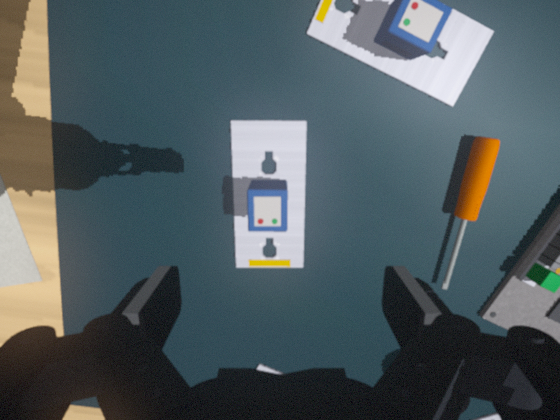

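The target plate is at x≈231–310, y≈122–267, with its stripe at (269,263) and box at (267,205). It is nearly straight in the tool frame. Next comes the grasp approach.

```bash
python3 -c "
from h import *
print(delta((.5155,-.2308,.032),7.4))"
```

```text
[-5.280e-01 -2.920e-01  4.365e+00  3.000e-03  1.000e-03  2.400e-02]
```

```bash
python3 -m pendant '[[-0.53,-0.29,0.8,0,0,0.02,1],[-0.53,-0.29,1.6,0,0,0.02,1],[-0.53,-0.29,2.4,0,0,0.02,1],[-0.53,-0.29,3,0,0,0.02,1],[-0.53,-0.29,3.5,0,0,0.02,1],[-0.53,-0.29,3.9,0,0,0.02,1],[-0.53,-0.29,4.2,0,0,0.02,1],[-0.53,-0.29,4.36,0,0,0.02,1],[-0.53,-0.29,4.36,0,0,0.02,1],[-0.53,-0.29,4.36,0,0,0.02,1]]' 40 && python3 -m pendant '[[0,0,0,0,0,0,-1],[0,0,0,0,0,0,-1],[0,0,0,0,0,0,-1],[0,0,0,0,0,0,-1],[0,0,0,0,0,0,-1],[0,0,0,0,0,0,-1],[0,0,0,0,0,0,-1],[0,0,0,0,0,0,-1],[0,0,0,0,0,0,-1],[0,0,0,0,0,0,-1]]' 40
```

```text
clock: 5.75
position: [0.5156, -0.2324, 0.033]
ee_rot: [-0.064, 0.998, -0.0, 0.001]
ft_force: [-0.4, -0.0, 0.4]
grip_width: 1.0
grasp_force: 0.0
clock: 7.0
position: [0.5154, -0.2321, 0.0326]
ee_rot: [-0.064, 0.998, 0.0, 0.0]
ft_force: [-1.9, 1.9, 5.6]
grip_width: 0.462
grasp_force: 42.0
```

```bash
python3 -m pendant '[[0,0,0,0,0,0,-1],[0,0,-0.2,0,0,0,-1],[0,0,-0.6,0,0,0,-1],[0,0,-1.2,0,0,0,-1],[0,0,-1.8,0,0,0,-1],[0,0,-2.4,0,0,0,-1],[0,0,-2.8,0,0,0,-1],[0,0,-3,0,0,0,-1],[0,0,-3,0,0,0,-1],[0,0,-3,0,0,0,-1]]' 80; cat > held.py <<'E'
import sys
from h import *
o=manip.get_obs(); c=manip.get_calibration('wrist'); im,d=manip.camera('wrist'); save(sys.argv[1],im)
q=R.from_quat(o['ee_rot']); T=lambda w:q.inv().apply(w-o['position'])*1000
v,u=np.mgrid[0:420,0:560]; u=u.ravel();v=v.ravel();dd=d.ravel();ok=dd>0
w=T(world(c,np.c_[u[ok],v[ok]],dd[ok])); cols=im.reshape(-1,3)[ok]
s=(abs(w[:,1])<46)&(w[:,0]>25)&(w[:,0]<110)&(w[:,2]>15)&(w[:,2]<45)&(cols.min(1)>120)
p=w[s]; print(len(p),'zmed',np.median(p[:,2]),'x',np.percentile(p[:,0],[1,99.5]),'y',np.percentile(p[:,1],[1,99]))
# rear edge and sides per strip
e=[p[abs(p[:,1]-y)<2][:,0].max() for y in range(-34,35,4) if (abs(p[:,1]-y)<2).any()]; print('rear edge x',np.round(e,1))
for x in range(30,85,10):
    r=p[abs(p[:,0]-x)<2]
    if len(r): print(x,r[:,1].min().round(1),r[:,1].max().round(1),np.median(r[:,2]).round(1))
print({k:np.round(o[k],4) for k in ('position','ee_rot','ft_force','torque','clock','grasp_force')})
print([(r['p'],np.round(r['pixel'],1),T(onplane(c,r['pixel'],o['position'][2]+.001)).round(1)[0]) for r in manip.tip_of('grip','wrist')])
E
python3 held.py w3.png
```

```text
clock: 8.25
position: [0.5147, -0.232, 0.1815]
ee_rot: [-0.064, 0.998, 0.0, -0.001]
ft_force: [0.3, 0.5, -3.3]
grip_width: 0.458
grasp_force: 80.7
21943 zmed 29.362269363438894 x [25.69056163 84.33278393] y [-39.03677928  39.37086031]
rear edge x [84.5 84.4 84.5 84.5 84.4 84.5 84.4 84.5 84.3 84.4 84.4 84.4 84.4 84.5
 84.3 84.4 84.5 84.5]
30 -39.8 40.4 29.4
40 -39.7 40.3 29.4
50 -39.8 40.0 29.4
60 -40.0 40.1 29.4
70 -39.9 40.1 29.3
80 -40.1 40.3 29.3
{'position': array([ 0.5147, -0.232 ,  0.1815]), 'ee_rot': array([-6.36e-02,  9.98e-01,  2.00e-04, -6.00e-04]), 'ft_force': array([ 0.3475,  0.5423, -3.3176]), 'torque': array([0.0366, 0.0153, 0.0834]), 'clock': np.float64(8.25), 'grasp_force': np.float64(80.7264)}
[(0.86, array([282. , 287.9]), array([-0.8,  0.5, -1. ]))]
```

View pics/w3.png

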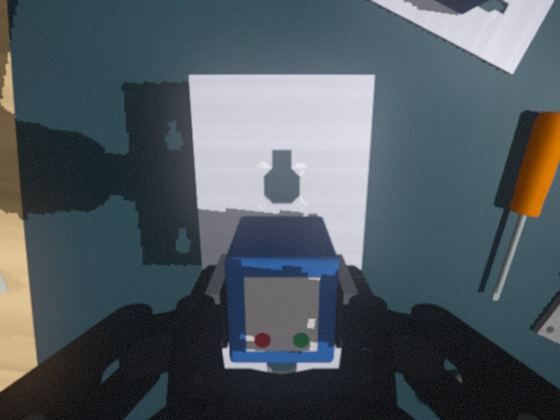

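The plate is held straight: its rear edge is at tool x = 84.4 mm and its sides are at ±40. The rear opening is visible at (282,183), so I can watch the rear screw through it. I'll carry it over.

```bash
python3 -c "
from h import *
print(delta((.5125,.1927,.1815),-18.8))"
```

```text
[-1.035e+00  8.432e+00  1.000e-03  1.000e-03 -1.100e-02  3.261e+00]
```

```bash
python3 -m pendant '[[-0.1,0.6,0,0,0,0.3,-1],[-0.2,1.6,0,0,0,0.7,-1],[-0.3,2.7,0,0,0,1.1,-1],[-0.45,3.8,0,0,0,1.5,-1],[-0.6,4.9,0,0,0,2,-1],[-0.7,6,0,0,0,2.5,-1],[-0.8,7,0,0,0,2.9,-1],[-0.95,7.9,0,0,0,3.26,-1],[-1.035,8.43,0,0,-0.01,3.26,-1],[-1.035,8.43,0,0,-0.01,3.26,-1]]' && python3 -m pendant '[[0,0,0.3,0,0,0,-1],[0,0,0.8,0,0,0,-1],[0,0,1.3,0,0,0,-1],[0,0,1.7,0,0,0,-1],[0,0,2,0,0,0,-1],[0,0,2.2,0,0,0,-1],[0,0,2.3,0,0,0,-1],[0,0,2.3,0,0,0,-1],[0,0,2.3,0,0,0,-1],[0,0,2.3,0,0,0,-1]]'
cat > thru.py <<'E'
import sys
from h import *
o=manip.get_obs(); c=manip.get_calibration('wrist'); im,d=manip.camera('wrist'); save(sys.argv[1],im[0:260,150:410].repeat(2,0).repeat(2,1))
q=R.from_quat(o['ee_rot']); T=lambda w:q.inv().apply(w-o['position'])*1000
hsv=cv2.cvtColor(im,cv2.COLOR_RGB2HSV); m=cv2.inRange(hsv,(12,80,40),(32,255,255))
k,l,st,ce=cv2.connectedComponentsWithStats(m)
for i in range(1,k):
    if st[i,4]>40 and 230<ce[i][0]<330 and ce[i][1]<240: print('brass',st[i],T(onplane(c,ce[i],.0215)).round(1))
v,u=np.mgrid[0:420,0:560]; u=u.ravel();v=v.ravel();dd=d.ravel();ok=dd>0
w=T(world(c,np.c_[u[ok],v[ok]],dd[ok])); cols=im.reshape(-1,3)[ok]
p=w[(abs(w[:,1])<46)&(w[:,0]>25)&(w[:,0]<110)&(abs(w[:,2]-29.4)<5)&(cols.min(1)>110)]
print('rear edge',np.percentile(p[:,0],99.7).round(1),'y',np.percentile(p[:,1],[.5,99.5]).round(1),'z',np.median(p[:,2]).round(1))
print({k:np.round(o[k],4) for k in ('position','ee_rot','ft_force','torque','clock')})
E
python3 thru.py w4.png; python3 - <<'E'
from h import *
print(delta((.5125,.1927,.0645),-18.8))
E
```

```text
clock: 9.6
position: [0.5122, 0.1949, 0.1814]
ee_rot: [0.161, 0.987, -0.0, 0.0]
ft_force: [-0.3, -0.6, -2.5]
grip_width: 0.46
grasp_force: 81.1
clock: 10.85
position: [0.5134, 0.1927, 0.0678]
ee_rot: [0.163, 0.987, 0.0, 0.001]
ft_force: [-0.1, 0.2, -3.6]
grip_width: 0.454
grasp_force: 81.1
brass [268 170  12  20 137] [[34.9 -3.8 46.2]]
rear edge 84.5 y [-39.1  40. ] z 29.3
{'position': array([0.5134, 0.1927, 0.0678]), 'ee_rot': array([1.632e-01, 9.866e-01, 4.000e-04, 1.000e-03]), 'ft_force': array([-0.1486,  0.1962, -3.5517]), 'torque': array([ 0.0193, -0.0506, -0.0143]), 'clock': np.float64(10.85)}
[ 0.017 -0.004  0.064  0.007  0.013  0.002]
```

View pics/w4.png

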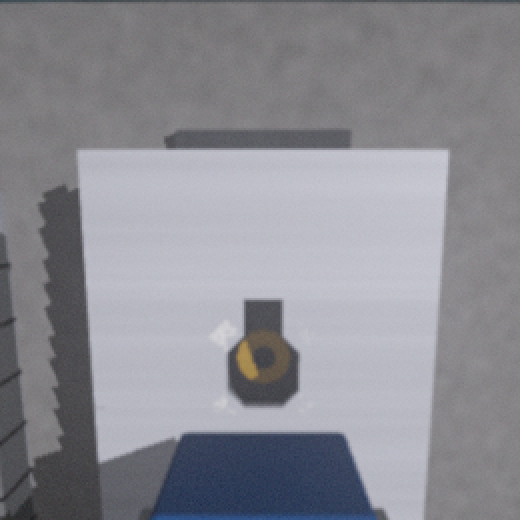

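```bash
python3 - <<'E'
from h import *
o=manip.get_obs(); c=manip.get_calibration('wrist')
q=R.from_quat(o['ee_rot']); T=lambda w:(q.inv().apply(w-o['position'])*1000).round(1)
print('head',T(onplane(c,[(281.5,178.5),(275,178.5),(288.3,178.5),(281.5,172),(281.5,185)],.0215)))
print('opening edges top',T(onplane(c,[(264.5,183),(299,183),(281.7,203),(281.7,150)],o['position'][2]-.0293)))
r=manip.get_calibration('side')
E
```

```text
head [[35.9  0.6 46.1]
 [35.9 -2.7 46.1]
 [35.9  4.1 46.1]
 [39.3  0.6 46.1]
 [32.5  0.6 46.2]]
opening edges top [[37.2 -7.3 29.2]
 [37.2  8.8 29.2]
 [27.5  0.7 29.3]
 [52.5  0.8 29.2]]
```

The screw head, at (281.5,178.5), sits centred in the rear opening to within about 0.4 mm. I'll lower gently to just past the top of the heads and check the force.

```bash
python3 -m pendant '[[0,0,0.08,0,0,0,-1],[0,0,0.15,0,0,0,-1],[0,0,0.2,0,0,0,-1],[0,0,0.23,0,0,0,-1],[0,0,0.25,0,0,0,-1],[0,0,0.27,0,0,0,-1],[0,0,0.29,0,0,0,-1],[0,0,0.31,0,0,0,-1],[0,0,0.31,0,0,0,-1],[0,0,0.31,0,0,0,-1]]'; python3 -c "
from h import *
o=manip.get_obs();print(o['position'],o['ft_force'],o['torque'],delta((.5125,.1927,.0453),-18.8))"
```

```text
clock: 12.15
position: [0.5132, 0.1925, 0.0519]
ee_rot: [0.163, 0.987, 0.0, 0.001]
ft_force: [-0.1, -0.3, -3.6]
grip_width: 0.456
grasp_force: 81.1
[0.51318544 0.19247743 0.05185694] [-0.12511341 -0.29381419 -3.63824699] [-0.0141122  -0.00253764  0.02623988] [ 0.015 -0.     0.131  0.003  0.01   0.002]
```

No contact, and the heads are inside the openings. Lowering onto the rail.

```bash
python3 -m pendant '[[0,0,0.02,0,0,0,-1],[0,0,0.04,0,0,0,-1],[0,0,0.06,0,0,0,-1],[0,0,0.08,0,0,0,-1],[0,0,0.09,0,0,0,-1],[0,0,0.1,0,0,0,-1],[0,0,0.11,0,0,0,-1],[0,0,0.12,0,0,0,-1],[0,0,0.12,0,0,0,-1],[0,0,0.12,0,0,0,-1]]'
```

```text
clock: 13.4
position: [0.5132, 0.1925, 0.0459]
ee_rot: [0.163, 0.987, 0.0, 0.001]
ft_force: [1.1, 0.2, -0.6]
grip_width: 0.458
grasp_force: 81.1
```

```bash
python3 -m pendant '[[0,0,0.005,0,0,0,-1],[0,0,0.01,0,0,0,-1],[0,0,0.015,0,0,0,-1],[0,0,0.015,0,0,0,-1],[0,0,0.015,0,0,0,-1],[0,0,0.015,0,0,0,-1],[0,0,0.015,0,0,0,-1],[0,0,0.015,0,0,0,-1],[0,0,0.015,0,0,0,-1],[0,0,0.015,0,0,0,-1]]'
```

```text
clock: 14.65
position: [0.5131, 0.1925, 0.0451]
ee_rot: [0.163, 0.987, 0.0, 0.001]
ft_force: [1.5, 0.2, -1.5]
grip_width: 0.46
grasp_force: 81.1
```

```bash
python3 -m pendant '[[0,0,0.005,0,0,0,-1],[0,0,0.01,0,0,0,-1],[0,0,0.015,0,0,0,-1],[0,0,0.02,0,0,0,-1],[0,0,0.02,0,0,0,-1],[0,0,0.02,0,0,0,-1],[0,0,0.02,0,0,0,-1],[0,0,0.02,0,0,0,-1],[0,0,0.02,0,0,0,-1],[0,0,0.02,0,0,0,-1]]'
```

```text
clock: 15.9
position: [0.5131, 0.1925, 0.0447]
ee_rot: [0.163, 0.987, 0.0, 0.001]
ft_force: [-3.7, -1.3, 9.1]
grip_width: 0.458
grasp_force: 82.6
```

Contact with the rail at about 12 N. I'll ease off slightly and slide towards the stripe (tool −x).

```bash
python3 -m pendant '[[0,0,-0.006,0,0,0,-1],[-0.02,0,-0.006,0,0,0,-1],[-0.04,0,-0.006,0,0,0,-1],[-0.065,0,-0.006,0,0,0,-1],[-0.09,0,-0.006,0,0,0,-1],[-0.12,0,-0.006,0,0,0,-1],[-0.15,0,-0.006,0,0,0,-1],[-0.18,0,-0.006,0,0,0,-1],[-0.2,0,-0.006,0,0,0,-1],[-0.2,0,-0.006,0,0,0,-1]]'
```

```text
clock: 17.15
position: [0.5218, 0.1904, 0.0447]
ee_rot: [0.163, 0.987, 0.001, -0.0]
ft_force: [-6.3, 2.0, 9.1]
grip_width: 0.459
grasp_force: 82.5
```

```bash
python3 -m pendant '[[-0.01,0,-0.004,0,0,0,-1],[-0.02,0,-0.004,0,0,0,-1],[-0.03,0,-0.004,0,0,0,-1],[-0.04,0,-0.004,0,0,0,-1],[-0.05,0,-0.004,0,0,0,-1],[-0.06,0,-0.004,0,0,0,-1],[-0.07,0,-0.004,0,0,0,-1],[-0.08,0,-0.004,0,0,0,-1],[-0.08,0,-0.004,0,0,0,-1],[-0.08,0,-0.004,0,0,0,-1]]'
```

```text
clock: 18.4
position: [0.5258, 0.1888, 0.0447]
ee_rot: [0.163, 0.987, 0.0, 0.0]
ft_force: [-3.6, 2.0, 5.3]
grip_width: 0.459
grasp_force: 82.0
```

```bash
python3 -m pendant '[[-0.004,0,0,0,0,0,-1],[-0.008,0,0,0,0,0,-1],[-0.012,0,0,0,0,0,-1],[-0.016,0,0,0,0,0,-1],[-0.02,0,0,0,0,0,-1],[-0.024,0,0,0,0,0,-1],[-0.024,0,0,0,0,0,-1],[-0.024,0,0,0,0,0,-1],[-0.024,0,0,0,0,0,-1],[-0.024,0,0,0,0,0,-1]]'; python3 thru.py w5.png
```

```text
clock: 19.65
position: [0.5266, 0.1885, 0.0447]
ee_rot: [0.163, 0.987, 0.0, -0.0]
ft_force: [-6.1, 1.9, 7.1]
grip_width: 0.461
grasp_force: 82.4
brass [266 143  30  31 603] [[49.7  0.2 23.3]]
rear edge 85.2 y [-39.1  40.1] z 29.4
{'position': array([0.5266, 0.1885, 0.0447]), 'ee_rot': array([ 1.626e-01,  9.867e-01,  4.000e-04, -2.000e-04]), 'ft_force': array([-6.1418,  1.9438,  7.1334]), 'torque': array([ 0.375 ,  1.0917, -0.0343]), 'clock': np.float64(19.65)}
```

View pics/w5.png

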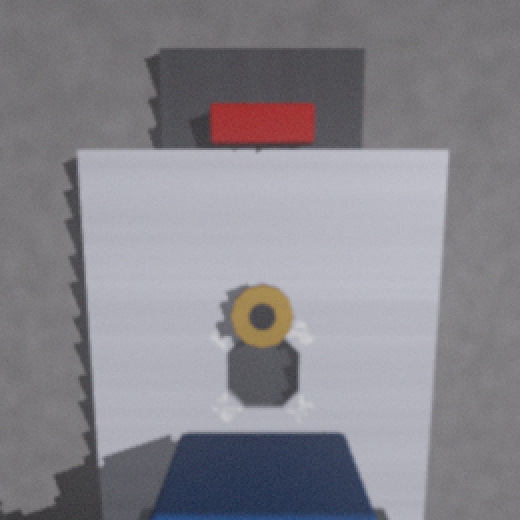

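The red catch at crop (263,124) looks popped up behind the rear edge. The screw is at the slot end, at crop (262,316). I'll press slightly to confirm the stop.

```bash
python3 -m pendant '[[-0.004,0,0,0,0,0,-1],[-0.008,0,0,0,0,0,-1],[-0.012,0,0,0,0,0,-1],[-0.015,0,0,0,0,0,-1],[-0.015,0,0,0,0,0,-1],[-0.015,0,0,0,0,0,-1],[-0.015,0,0,0,0,0,-1],[-0.015,0,0,0,0,0,-1],[-0.015,0,0,0,0,0,-1],[-0.015,0,0,0,0,0,-1]]'; python3 - <<'E'
from h import *
c=manip.get_calibration('wrist'); im,d=manip.camera('wrist')
m=cv2.inRange(im,(130,0,0),(255,80,80)); m[150:]=0
v,u=np.nonzero(m); w=world(c,np.c_[u,v],d[v,u]); print(len(u),np.percentile(w[:,2],[5,50,95]))
v,u=np.mgrid[28:50,235:250];u=u.ravel();v=v.ravel();print('rail z',np.median(world(c,np.c_[u,v],d[v,u])[:,2]))
E
```

```text
clock: 20.95
position: [0.527, 0.1884, 0.0447]
ee_rot: [0.163, 0.987, 0.0, -0.001]
ft_force: [-7.3, 2.0, 9.0]
grip_width: 0.456
grasp_force: 82.5
971 [0.01706295 0.01818963 0.019323  ]
rail z 0.01144195349316797
```

The catch is 6.8 mm above the rail, so it is up. One more small push to reach the hard stop.

```bash
python3 -m pendant '[[-0.004,0,-0.004,0,0,0,-1],[-0.008,0,-0.006,0,0,0,-1],[-0.012,0,-0.006,0,0,0,-1],[-0.015,0,-0.006,0,0,0,-1],[-0.015,0,-0.006,0,0,0,-1],[-0.015,0,-0.006,0,0,0,-1],[-0.015,0,-0.006,0,0,0,-1],[-0.015,0,-0.006,0,0,0,-1],[-0.015,0,-0.006,0,0,0,-1],[-0.015,0,-0.006,0,0,0,-1]]'
```

```text
clock: 22.25
position: [0.5272, 0.1883, 0.0447]
ee_rot: [0.163, 0.987, 0.0, -0.001]
ft_force: [-9.1, 3.0, 7.5]
grip_width: 0.457
grasp_force: 82.4
```

At the stop (9.6 N, barely moving). I'll relax the push, open and retreat straight up.

```bash
python3 -m pendant '[[0.008,0,-0.002,0,0,0,-1],[0.016,0,-0.004,0,0,0,-1],[0.016,0,-0.004,0,0,0,-1],[0.016,0,-0.004,0,0,0,-0.05],[0.016,0,-0.004,0,0,0,0],[0.016,0,-0.004,0,0,0,0.2],[0.016,0,-0.004,0,0,0,0.5],[0.016,0,-0.004,0,0,0,0.5],[0.016,0,-0.004,0,0,0,0.5],[0.016,0,-0.004,0,0,0,0.5]]' && python3 -m pendant '[[0,0,-0.1,0,0,0,0.5],[0,0,-0.3,0,0,0,0.5],[0,0,-0.6,0,0,0,0.5],[0,0,-1,0,0,0,0.5],[0,0,-1.5,0,0,0,0.5],[0,0,-2,0,0,0,0.5],[0,0,-2.5,0,0,0,0.5],[0,0,-3,0,0,0,0.5],[0,0,-3,0,0,0,0.5],[0,0,-3,0,0,0,0.5]]' && python3 - <<'E'
from h import *
c=manip.get_calibration('wrist'); im,d=manip.camera('wrist'); save('w6.png',im)
m=cv2.inRange(im,(130,0,0),(255,80,80)); k,l,st,ce=cv2.connectedComponentsWithStats(m)
for i in range(1,k):
    if st[i,4]>60:
        v,u=np.nonzero(l==i); w=world(c,np.c_[u,v],d[v,u]); print(ce[i],st[i,4],np.median(w,0))
E
```

```text
clock: 23.5
position: [0.5282, 0.1873, 0.0451]
ee_rot: [0.163, 0.987, 0.0, 0.001]
ft_force: [-0.1, 0.5, -0.1]
grip_width: 0.748
grasp_force: 0.0
clock: 24.75
position: [0.5278, 0.1873, 0.1951]
ee_rot: [0.163, 0.987, 0.0, 0.001]
ft_force: [-0.6, 0.2, -0.4]
grip_width: 0.747
grasp_force: 0.0
[ 77.28571429 195.11428571] 70 [0.47153517 0.00282897 0.01121617]
```

View pics/w6.png

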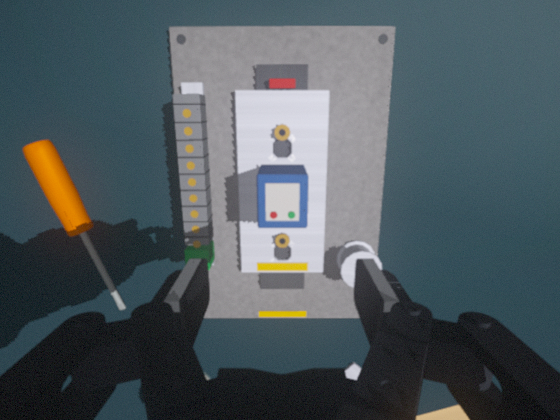

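The view shows the plate seated: screws at the slot ends (282,132) and (282,241), catch at (282,83), and the reel, driver and stripe in place. One last check of the catch height and the bystanders before I hand in.

```bash
python3 - <<'E'
from h import *
c=manip.get_calibration('wrist'); im,d=manip.camera('wrist')
f=lambda a,b,x,y:np.median(world(c,np.array([(u,v) for v in range(a,b) for u in range(x,y)]),np.array([d[v,u] for v in range(a,b) for u in range(x,y)]))[:,2])
print('catch z',f(81,84,273,292),'rail z',f(70,74,262,300),'plate z',f(100,115,245,270))
manip.camera('top')
for t in ('reel','driver','tin'):print(t,[np.round(r['pixel'],1) for r in manip.tip_of(t,'top')][:1])
E
```

```text
catch z 0.0181350747294034 rail z 0.011354048327703925 plate z 0.015539066737929264
reel [array([162.6, 175.6])]
driver [array([293.9, 237.9])]
tin [array([286.1, 124.7])]
```

```bash
python3 -c "
from workcell import manip
print(manip.hand_in())"
```

```text
the job is handed in; nothing more can be done
None
```

The plate is seated on both screws and slid to its stop, the red catch is up behind it (6.8 mm above the rail), the gripper has let go and is clear, the reel, screwdriver and jar look undisturbed, and the job was handed in at about 25 s.

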